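Sugar shakers back in order of size on the pastry bench ledge

TASK

Put the four sugar shakers back in their row of drip saucers on the ledge, one upright in the middle of each saucer, in order of size: the largest next to the utensil crock, going down to the smallest next to the scale so that its display stays clear. Set each one down rather than dropping it, keep them upright on the way, and leave the crock and the scale where they are.

Things in the scene. Friction and masses are not known exactly. Their poses are not given: they have to be found in the camera images.
- shaker_xl: The largest of four closed stainless-steel sugar shakers, a round upright can with a screw cap and a low domed, perforated top: 64 mm in diameter, 155 mm high overall, straight-sided up to 5 mm below the top. It starts standing loose on the bench. Origin at the centre of its underside, z up its axis; round, so its yaw means nothing.
- shaker_l: The second largest of four closed stainless-steel sugar shakers, a round upright can with a screw cap and a low domed, perforated top: 56 mm in diameter, 125 mm high overall, straight-sided up to 5 mm below the top. It starts standing loose on the bench. Origin at the centre of its underside, z up its axis; round, so its yaw means nothing.
- shaker_m: The second smallest of four closed stainless-steel sugar shakers, a round upright can with a screw cap and a low domed, perforated top: 48 mm in diameter, 95 mm high overall, straight-sided up to 4 mm below the top. It starts standing loose on the bench. Origin at the centre of its underside, z up its axis; round, so its yaw means nothing.
- shaker_s: The smallest of four closed stainless-steel sugar shakers, a round upright can with a screw cap and a low domed, perforated top: 40 mm in diameter, 65 mm high overall, straight-sided up to 4 mm below the top. It starts standing loose on the bench. Origin at the centre of its underside, z up its axis; round, so its yaw means nothing.
- saucer_1: Drip saucer, the end one on the robot's left (+y), of four alike: white china round dishes, rim 96 mm across and 7 mm high, flat floor 82 mm across and 3 mm above the underside. Fixed in a straight row, 108 mm apart, on the back ledge (50 mm high, 150 deep, 700 long; its place and angle change). Origin: centre of the underside, on the ledge top; y runs along the row.
- saucer_2: Drip saucer, second from the robot's left, of four alike: white china round dishes, rim 96 mm across and 7 mm high, flat floor 82 mm across and 3 mm above the underside. Fixed in a straight row, 108 mm apart, on the back ledge (50 mm high, 150 deep, 700 long; its place and angle change). Origin: centre of the underside, on the ledge top; y runs along the row.
- saucer_3: Drip saucer, third from the robot's left, of four alike: white china round dishes, rim 96 mm across and 7 mm high, flat floor 82 mm across and 3 mm above the underside. Fixed in a straight row, 108 mm apart, on the back ledge (50 mm high, 150 deep, 700 long; its place and angle change). Origin: centre of the underside, on the ledge top; y runs along the row.
- saucer_4: Drip saucer, the end one on the robot's right (-y), of four alike: white china round dishes, rim 96 mm across and 7 mm high, flat floor 82 mm across and 3 mm above the underside. Fixed in a straight row, 108 mm apart, on the back ledge (50 mm high, 150 deep, 700 long; its place and angle change). Origin: centre of the underside, on the ledge top; y runs along the row.
- crock: Open steel utensil crock, 88 mm across, 125 mm high, with three palette knives in it, handles up to about 215 mm above its underside. Stands loose at one end of the ledge, its centre 128 mm beyond the last saucer's; which end changes. Origin: centre of its underside. Not to be moved.
- scale: Flat bench scale, white with a steel pan, 140 mm (across the ledge) by 120 mm (along the ledge), 24 mm high. It stands loose at the other end of the ledge from the crock, 128 mm beyond the last saucer there. Origin at the centre of its underside. Not to be moved.
There are look-alikes about, which are no part of the job. Leave any purple or red look-alike of the shaker_xl alone.

How it is judged (in metres and radians):
At the end, for the whole second after the job is handed in: From the crock's end the saucers hold the shakers from largest to smallest, each within 12 mm of its saucer's centre, its foot under 7 mm above the saucer's underside, upright within 4 degrees, released and at rest; crock and scale moved less than 2 cm (((horizontal distance between crock and saucer_1 below 0.25 m and horizontal distance between shaker_xl and saucer_1 below 0.012 m and z of shaker_xl in the frame of saucer_1 below 0.007 m and horizontal distance between shaker_l and saucer_2 below 0.012 m and z of shaker_l in the frame of saucer_2 below 0.007 m and horizontal distance between shaker_m and saucer_3 below 0.012 m and z of shaker_m in the frame of saucer_3 below 0.007 m and horizontal distance between shaker_s and saucer_4 below 0.012 m and z of shaker_s in the frame of saucer_4 below 0.007 m) or (horizontal distance between crock and saucer_4 below 0.25 m and horizontal distance between shaker_xl and saucer_4 below 0.012 m and z of shaker_xl in the frame of saucer_4 below 0.007 m and horizontal distance between shaker_l and saucer_3 below 0.012 m and z of shaker_l in the frame of saucer_3 below 0.007 m and horizontal distance between shaker_m and saucer_2 below 0.012 m and z of shaker_m in the frame of saucer_2 below 0.007 m and horizontal distance between shaker_s and saucer_1 below 0.012 m and z of shaker_s in the frame of saucer_1 below 0.007 m)) and angle between each of shaker_xl, shaker_l, shaker_m, shaker_s's own z axis and vertical below 0.07 rad and linear speed of each of shaker_xl, shaker_l, shaker_m, shaker_s below 0.02 m/s and angular speed of each of shaker_xl, shaker_l, shaker_m, shaker_s below 0.1 rad/s and distance of each of crock, scale from where it was at the start of the episode below 0.02 m); the robot touches nothing.
It fails at once if a shaker is tipped over (leans more than 35 degrees) (angle between any of shaker_xl, shaker_l, shaker_m, shaker_s's own z axis and vertical above 0.61 rad).
It fails at once if a shaker is dropped or thrown (falls free by more than about 2 cm: over 0.65 m/s out of the fingers) ((contact force between the fingers and shaker_xl below 0.05 N and linear speed of shaker_xl above 0.65 m/s) or (contact force between the fingers and shaker_l below 0.05 N and linear speed of shaker_l above 0.65 m/s) or (contact force between the fingers and shaker_m below 0.05 N and linear speed of shaker_m above 0.65 m/s) or (contact force between the fingers and shaker_s below 0.05 N and linear speed of shaker_s above 0.65 m/s)).
It fails at once if the crock is shifted by more than 2 cm (distance of crock from where it was at the start of the episode above 0.02 m).
It fails at once if the scale is shifted by more than 2 cm (distance of scale from where it was at the start of the episode above 0.02 m).
It also fails if it takes over 120 s, if anything falls off the work surface, if the arm or the gripper's body presses on something with over 40 N, if the wrist force passes 120 N, or if a joint passes its speed limit or range.

ROBOT

A 6-joint arm with a two-finger parallel gripper is mounted at the origin on the work surface. World frame = base frame: x ahead of the robot, y to its left, z up, the work surface at z = 0. Lengths are in mm, angles in rad, forces in N, time in s.
With the tool pointing down it reaches from about 400 to 925 mm from the base axis. Payload 12.5 kg.
Tool frame: the origin (TCP) lies midway between the tips of the shut fingers; the grasp point (between the pads) lies env.grasp_offset behind it (env.grasp_offset is the distance from the TCP to the grasp point, in mm); x points along the fingers, y is the direction in which the jaws open and shut, and the axes are right-handed (so a half turn about x gives the same grasp; the last joint's range is limited). The gripper opens to 95 mm and grips with 3 to 60 N. Pads are 20 mm wide; open, the fingers measure 119 mm over their backs; the gripper's body (75 mm by 180 mm) begins 59 mm behind the grasp point.
Start: joints at [1.144, 0.491, 1.559, -0, 1.092, -0.106], TCP at [197.062, 593.139, 214.661] pointing down, gripper open.
Joint ranges: [-3.1, 3.1], [-0.84, 2.19], [0.05, 2.79], [-1.13, 4.28], [0.06, 2.93], [-2.69, 2.69]. Speed limits (rad/s): [2.22, 2.22, 2.79, 3.14, 3.14, 3.14].

INTERFACE

Orientations are given as [roll, pitch, yaw] about the fixed x, y, z axes, in that order (R = Rz(yaw) Ry(pitch) Rx(roll)).
In Python, from cell import env gives the robot as it stands.
- The arm moves only by the tool apply_moves, never from a script. Its arguments are lists of equal length, an entry for each row: "offset": the shift along the world's x, y, z in units of 25 mm (1.0 is 25 mm), a list of three; "yaw": the turn about the world's z in units of 6 degrees (1.0 is 6 degrees); "jaw": the closure, from -1 (fully open) to 1 (shut), so that 0 is half open. A call has 1 to 20 rows; each row is the pose to reach, as a shift and turn from the pose measured when the call began; what a row does not reach only later rows make up. A row lasts 1/8 s, in which the tool goes at most 62.5 mm and 10.7 degrees, less where a joint would pass 70% of its speed; a pose out of reach is approached as far as the arm can. A call with a gripper value outside its range is refused whole. The fingers move at their own pace and stop on an object; the grip force is fixed at half the most. Time passes only in rows, so rows that repeat a pose let the fingers close. It gives the time, the measured TCP pose, the force and the opening at its end, in the units of the state.
- env.state(): the state, without advancing time (a new reading comes with each control period).
- env.read_camera(name): name is "side" or "top" or "wrist"; returns a dict with "frame" (384x512x3 uint8, red, green, blue), "fx", "fy", "cx", "cy" (pixels), "xyz" and "rotation" of the camera in the world; the wrist camera has in their place "hand_eye" (4x4, takes a point from camera to tool coordinates, whose origin is the TCP and whose axes are the tool frame's). Camera axes: x right, y down, z forward; pixel columns grow to the right and rows downward; lengths in mm; the calibration is good to about 2 mm. A picture is of the moment at which its call begins: read the wrist's pose just before it. There is no depth.
- env.job_done(): hands the job in, once; it reports no verdict.
The state is a dict: "t": time; "joints": joint angles; "qvel": joint speeds; "tau": joint torques, N m; "eef_pos": TCP position; "tcp_rot": TCP orientation; "ft_force": force on the tool from outside, world axes, zero at the start; "moment": the same for the moment, N m; "opening": opening from 0.0 (shut) to 1.0 (fully open).
Only numpy, scipy, OpenCV 4.12 (cv2) and the standard library are available. Lean on these libraries where they do the work, as an engineer would, in place of code of your own. Each camera call takes 0.05 s, during which the arm holds its last target.

## Working session

There is one attempt and no reset: what is moved stays moved. The work goes in short steps, Python scripts to look and compute and a tool call to move; the robot and the scene stay as the last step left them, time stands still between calls to the robot, and variables do not carry over. Pictures are saved under pics/ and viewed, and the job is handed in when it is done.

Besides the shell and the picture viewer there is one more tool, called after "Call:" as a command line: name --pt "numbers of a row" for each row, then --argument value for the rest. apply_moves: Moves the arm, as the interface text tells. Its arguments: {"type":"object","properties":{"offset":{"type":"array"},"yaw":{"type":"array"},"jaw":{"type":"array"}},"required":["offset","yaw","jaw"]}

```bash
ls; mkdir -p pics; python3 - <<'E'
from cell import env
import cv2
print(env.state(), env.grasp_offset)
for n in ["side","top","wrist"]:
    c=env.read_camera(n)
    cv2.imwrite(f"pics/{n}0.png",cv2.cvtColor(c["frame"],cv2.COLOR_RGB2BGR))
    print(n,{k:v for k,v in c.items() if k!="frame"})
E
```

```text
pics
{'t': 0.0, 'joints': array([ 1.14438987e+00,  4.91606467e-01,  1.55944392e+00, -1.81078917e-05,
        1.09170216e+00, -1.05603049e-01]), 'qvel': array([ 0.00076032, -0.00081447, -0.00064782, -0.00056907, -0.00092461,
        0.0017694 ]), 'tau': array([ 2.65406896e-03, -6.12656379e+01, -2.58181947e+01,  6.92912028e-02,
        4.82244138e-02, -1.30177409e-04]), 'eef_pos': array([196.96463501, 592.89803414, 214.0345116 ]), 'tcp_rot': array([-1.66255457,  1.56963633, -1.98334962]), 'ft_force': array([ 0.48985972, -0.79386962,  1.1486185 ]), 'moment': array([ 0.06037206, -0.05580866, -0.02138421]), 'opening': 0.9994805655251824} 18.8
side {'fx': 432.09727092342314, 'fy': 432.09727092342314, 'cx': 251.0141709779876, 'cy': 185.41900523813845, 'xyz': array([ 105.92254709, -558.05047411,  801.55349542]), 'rotation': array([-2.36875193, -0.01447479, -0.58493612])}
top {'fx': 476.1526132680451, 'fy': 476.1526132680451, 'cx': 255.75861650425043, 'cy': 195.39427080086938, 'xyz': array([ 387.58760468,   -3.54947415, 1189.27394698]), 'rotation': array([-3.01948344,  0.02435665, -1.56304489])}
wrist {'fx': 297.8685633801271, 'fy': 297.8685633801271, 'cx': 250.519701831927, 'cy': 191.40474491105854, 'hand_eye': array([[-6.83013559e-05, -2.37328791e-01,  9.71429380e-01,
        -1.69190544e+02],
       [ 9.99999998e-01, -2.01189585e-07,  7.02610083e-05,
         2.53604990e-01],
       [-1.64795187e-05,  9.71429382e-01,  2.37328790e-01,
        -6.79679770e+01],
       [ 0.00000000e+00,  0.00000000e+00,  0.00000000e+00,
         1.00000000e+00]])}
```

View pics/side0.png

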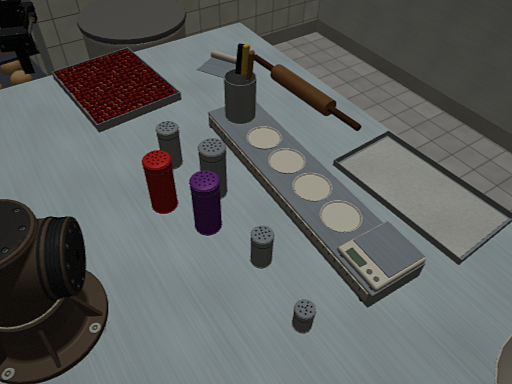

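View pics/top0.png

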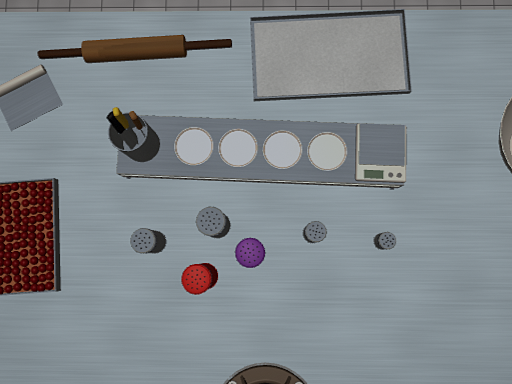

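View pics/wrist0.png

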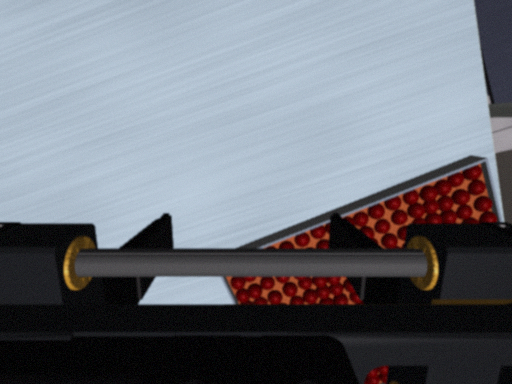

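The top view has the crock at the left end (+y) and the scale at the right. The saucers are at about (194,146), (238,148), (282,149) and (327,152). The grey shakers are at (210,221) XL, (143,240) L, (316,231) M and (386,240) S. The red and purple look-alikes are at (197,279) and (250,252). Next I'll measure them.

```bash
cat > h.py <<'E'
from cell import env
import cv2, numpy as np
from scipy.spatial.transform import Rotation as Rn
def rot(r): return Rn.from_euler('xyz',r).as_matrix()
def cast(c,uv,z,pos=None,R=None):
    if R is None: R=rot(c['rotation']); pos=c['xyz']
    d=R@np.array([(uv[0]-c['cx'])/c['fx'],(uv[1]-c['cy'])/c['fy'],1.]); return pos+d*(z-pos[2])/d[2]
def proj(c,p,pos=None,R=None):
    if R is None: R=rot(c['rotation']); pos=c['xyz']
    q=R.T@(np.asarray(p,float)-pos); return np.array([c['fx']*q[0]/q[2]+c['cx'],c['fy']*q[1]/q[2]+c['cy']])
def bgr(c): return cv2.cvtColor(c['frame'],cv2.COLOR_RGB2BGR)
def save(im,n): cv2.imwrite('pics/'+n+'.png',im)
E
python3 - <<'E'
from h import *
t=env.read_camera('top'); s=env.read_camera('side')
im=bgr(t)
save(cv2.resize(im[100:300,100:420],None,fx=2.5,fy=2.5,interpolation=cv2.INTER_CUBIC),'topz')
save(cv2.resize(bgr(s)[100:340,140:440],None,fx=2.5,fy=2.5,interpolation=cv2.INTER_CUBIC),'sidez')
g=cv2.cvtColor(im,cv2.COLOR_BGR2GRAY)
# saucers
m=((g>185)).astype(np.uint8)*255; m[:120]=0;m[180:]=0;m[:,:165]=0;m[:,350:]=0
cs,_=cv2.findContours(m,cv2.RETR_EXTERNAL,cv2.CHAIN_APPROX_NONE)
for c in cs:
    if cv2.contourArea(c)>300:
        e=cv2.fitEllipse(c); print('saucer',e, cast(t,e[0],57), cast(t,e[0],53))
for (x,y) in [(210,221),(143,240),(316,231),(386,240)]:
    print(im[y,x],im[y,x+3], im[y+4,x])
E
```

```text
[49 47 46] [125 118 110] [122 114 108]
[114 107 101] [123 115 108] [124 116 108]
[24 24 25] [99 93 88] [115 106 101]
[127 120 113] [116 108 103] [122 114 106]
```

View pics/topz.png

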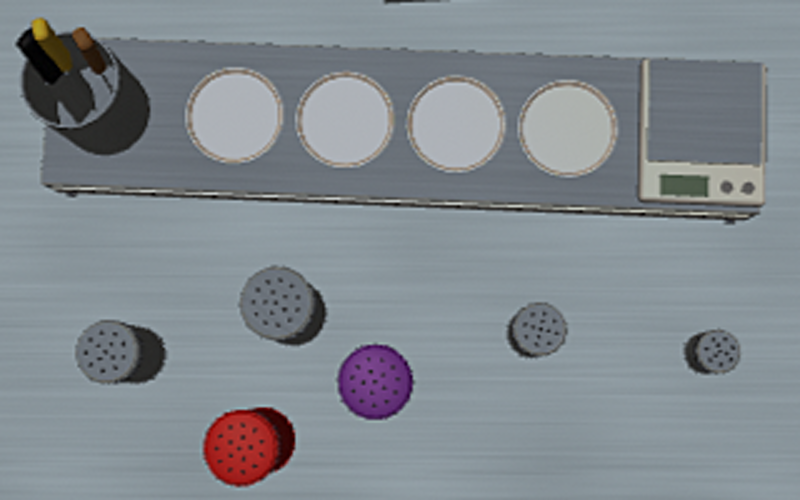

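View pics/sidez.png

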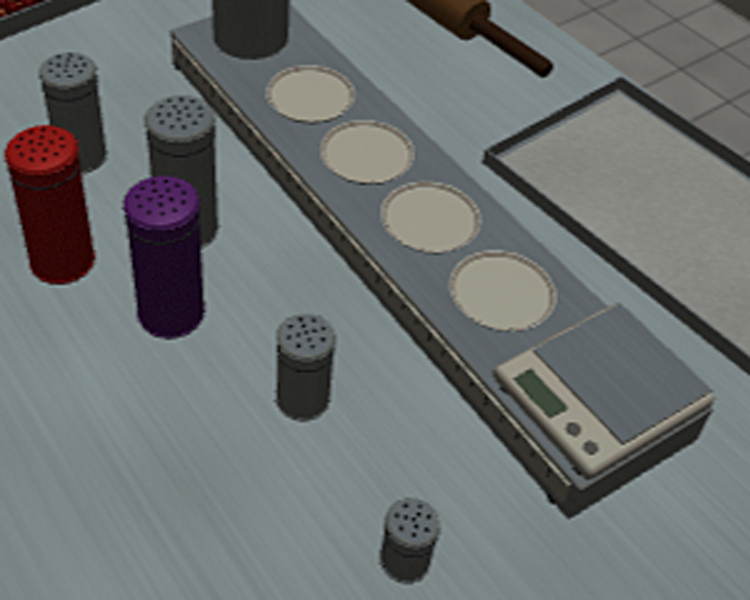

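```bash
cat > meas.py <<'E'
from h import *
t=env.read_camera('top'); s=env.read_camera('side')
im=bgr(t); K=6
def hough(c,u,v,rpx):
    g=cv2.cvtColor(bgr(c),cv2.COLOR_BGR2GRAY); h=int(rpx+10)
    x0,y0=int(u)-h,int(v)-h
    p=cv2.resize(g[y0:y0+2*h,x0:x0+2*h],None,fx=K,fy=K,interpolation=cv2.INTER_CUBIC); p=cv2.GaussianBlur(p,(0,0),4)
    o=cv2.HoughCircles(p,cv2.HOUGH_GRADIENT,1,200,param1=60,param2=8,minRadius=int((rpx-.9)*K),maxRadius=int((rpx+.9)*K))
    if o is None: return None
    x,y,r=o[0][0]; return (x+.5)/K-.5+x0,(y+.5)/K-.5+y0,r/K
D=dict(xl=(210,221,150,32),l=(143,240,120,28),m=(316,231,91,24),s=(386,240,61,20))
for n,(u,v,z,r) in D.items():
    rp=476*r/(1189-z); o=hough(t,u,v,rp)
    print(n,o,rp,cast(t,o[:2],z)[:2].round(1))
P=[]
for u,v in [(194,146),(238,148),(282,149),(327,152)]:
    rp=476*48/(1189-57); o=hough(t,u,v,rp); p=cast(t,o[:2],57)[:2]; P.append(p); print('sau',np.round(o,1),rp,p.round(1))
P=np.array(P); d=np.diff(P,axis=0); print(np.linalg.norm(d,axis=1)); u=(P[3]-P[0])/np.linalg.norm(P[3]-P[0]); print('dir',u,np.degrees(np.arctan2(u[0],-u[1])))
print((P.mean(0)+np.outer([-1.5,-.5,.5,1.5],u)*108).round(1))
# purple/red
hs=cv2.cvtColor(im,cv2.COLOR_BGR2HSV)
for u,v in [(250,252),(196,279)]:
    o=hough(t,u,v,476*32/1039); print('alike',o,cast(t,o[:2],150)[:2])
st=env.state(); R=rot(st['tcp_rot']); print('tool axes\n',R.round(3))
E
python3 meas.py
```

```text
xl (np.float32(216.0), np.float32(224.5), np.float32(13.75)) 14.660250240615976 [450.4 109.3]
l (np.float32(154.16667), np.float32(242.83333), np.float32(12.566667)) 12.467726847521048 [410.1 251.1]
m (np.float32(312.16666), np.float32(232.83333), np.float32(9.7)) 10.404371584699453 [ 436.2 -106. ]
s (np.float32(381.16666), np.float32(240.83333), np.float32(7.933333)) 8.439716312056738 [ 419.9 -270. ]Traceback (most recent call last):
  File "meas.py", line 17, in <module>
    rp=476*48/(1189-57); o=hough(t,u,v,rp); p=cast(t,o[:2],57)[:2]; P.append(p); print('sau',np.round(o,1),rp,p.round(1))
                                                     ~^^^^
TypeError: 'NoneType' object is not subscriptable
```

```bash
cat > meas.py <<'E'
from h import *
t=env.read_camera('top'); im=bgr(t); K=4
def blob(u,v,h,lo,hi,close):
    g=cv2.cvtColor(im,cv2.COLOR_BGR2GRAY); x0,y0=u-h,v-h
    p=cv2.resize(g[y0:y0+2*h,x0:x0+2*h],None,fx=K,fy=K,interpolation=cv2.INTER_CUBIC)
    m=cv2.inRange(p,lo,hi)
    k=cv2.getStructuringElement(cv2.MORPH_ELLIPSE,(close,close)); 
    m=cv2.morphologyEx(m,cv2.MORPH_OPEN,cv2.getStructuringElement(cv2.MORPH_ELLIPSE,(7,7)))
    cs,_=cv2.findContours(m,cv2.RETR_EXTERNAL,cv2.CHAIN_APPROX_NONE); 
    c=max(cs,key=cv2.contourArea)
    c=cv2.convexHull(c); e=cv2.minEnclosingCircle(c); el=cv2.fitEllipse(c)
    f=lambda q:((q[0]+.5)/K-.5+x0,(q[1]+.5)/K-.5+y0)
    return f(el[0]),np.array(el[1])/2/K,f(e[0]),e[1]/K
if __name__=='__main__':
  D=dict(xl=(210,221,150,32),l=(143,240,120,28),m=(316,231,91,24),s=(386,240,61,20))
  for n,(u,v,z,r) in D.items():
    rp=476*r/(1189-z); o=blob(u,v,int(rp+8),80,138,9)
    print(n,np.round(o[0],1),o[1].round(1),np.round(o[2],1),round(o[3],1),'exp',round(rp,1),cast(t,o[0],z)[:2].round(1),cast(t,o[2],z)[:2].round(1))
  P=[]
  g=cv2.cvtColor(im,cv2.COLOR_BGR2GRAY); print('grey levels',g[148,225:255])
  for u,v in [(194,146),(238,148),(282,149),(327,152)]:
    o=blob(u,v,22,170,255,5); p=cast(t,o[0],54)[:2]; P.append(p); print('sau',np.round(o[0],1),o[1].round(1),'exp floor',round(476*41/1136,1),p.round(1))
  P=np.array(P); d=np.diff(P,axis=0); print(np.linalg.norm(d,axis=1)); u=(P[3]-P[0])/np.linalg.norm(P[3]-P[0]); print('dir',u,np.degrees(np.arctan2(u[0],-u[1])))
  print((P.mean(0)+np.outer([-1.5,-.5,.5,1.5],u)*108).round(1))
  hs=cv2.cvtColor(im,cv2.COLOR_BGR2HSV)
  for n,(u,v) in dict(purple=(250,252),red=(196,279)).items(): print(n,cast(t,(u,v),150)[:2].round(0))
  st=env.state(); R=rot(st['tcp_rot']); print('tool axes\n',R.round(3))
E
python3 meas.py
```

```text
xl [209.9 220.7] [14.9 15.3] [209.8 220.7] 15.4 exp 14.7 [458.6 122.8] [458.6 122.9]
l [142.1 240.3] [12.5 13.4] [142.  240.1] 13.6 exp 12.5 [415.7 278.7] [416.  278.8]
m [315.8 231. ] [10.8 11.6] [315.8 231. ] 11.7 exp 10.4 [ 440.4 -114.2] [ 440.6 -114.4]
s [387.2 240.1] [8.7 9.7] [387. 240.] 9.8 exp 8.4 [ 421.8 -284.1] [ 422.  -283.6]
grey levels [177 177 177 178 177 177 177 177 177 177 177 177 177 177 177 177 177 177
 177 178 177 177 177 177 177 177 177 177 177 181]
sau [193.6 146. ] [16.8 17.2] exp floor 17.2 [647.4 177.9]
sau [237.7 147.7] [16.9 17.2] exp floor 17.2 [643.6  70.2]
sau [281.9 149.5] [17.  17.4] exp floor 17.2 [639.4 -37.5]
sau [326.5 151.2] [17.  17.5] exp floor 17.2 [ 635.4 -145.4]
[107.78373302 107.72338143 107.96550111]
dir [-0.03724658 -0.99930611] -2.134565831185051
[[ 647.5  178.2]
 [ 643.5   70.2]
 [ 639.4  -37.7]
 [ 635.4 -145.6]]
purple [391.  34.]
red [332. 150.]
tool axes
 [[-0.     0.315  0.949]
 [-0.     0.949 -0.315]
 [-1.    -0.    -0.   ]]
```

Call:
apply_moves --pt "0.2 -0.4 0" --pt "0.84 -1.5 0.1" --pt "1.67 -3.0 0.2" --pt "2.5 -4.5 0.2" --pt "3.35 -6.0 0.2" --pt "4.2 -7.5 0.2" --pt "5.0 -9.0 0.2" --pt "5.86 -10.5 0.2" --pt "6.7 -12.0 0.2" --pt "7.5 -13.5 0.2" --pt "8.37 -15.0 0.2" --pt "9.1 -16.4 0.2" --pt "9.7 -17.5 0.2" --pt "10.2 -18.3 0.2" --pt "10.46 -18.8 0.2" --pt "10.46 -18.8 0.2" --yaw '[-0.25,-1,-2,-3,-4,-5,-6,-7,-8,-9,-10,-10.8,-11.5,-12,-12.28,-12.28]' --jaw '[-1,-1,-1,-1,-1,-1,-1,-1,-1,-1,-1,-1,-1,-1,-1,-1]'

```text
t: 2.4
eef_pos: [458.5, 122.5, 219.5]
tcp_rot: [-1.545, 1.571, 3.13]
ft_force: [-0.7, 0.7, 1.0]
opening: 0.996
```

```bash
cat > w.py <<'E'
from h import *
import sys
st=env.state(); c=env.read_camera('wrist'); R=rot(st['tcp_rot']); T=np.array(c['hand_eye'])
print(st['t'],st['eef_pos'].round(1),R[:,1].round(4),R[:,0].round(3),'op',round(st['opening'],3),st['ft_force'].round(1),'jawdeg',np.degrees(np.arctan2(R[1,1],R[0,1])).round(2))
CR=R@T[:3,:3]; cp=st['eef_pos']+R@T[:3,3]
n=sys.argv[1]; im=bgr(c); 
if len(sys.argv)>5:
    x,y,z,r=map(float,sys.argv[2:6]); a=np.linspace(0,2*np.pi,72)
    for q in a: 
        u=proj(c,[x+r*np.cos(q),y+r*np.sin(q),z],cp,CR); cv2.circle(im,tuple(int(i) for i in u.round()),0,(0,255,0),-1)
    print('centre px',proj(c,[x,y,z],cp,CR))
save(im,n)
E
python3 w.py w1 458.6 122.8 150 32
```

```text
2.4 [458.5 122.5 219.5] [ 9.993e-01 -3.730e-02 -2.000e-04] [-0.  0. -1.] op 0.996 [-0.7  0.7  1. ] jawdeg -2.14
centre px [252.52469264 201.22708688]
```

View pics/w1.png

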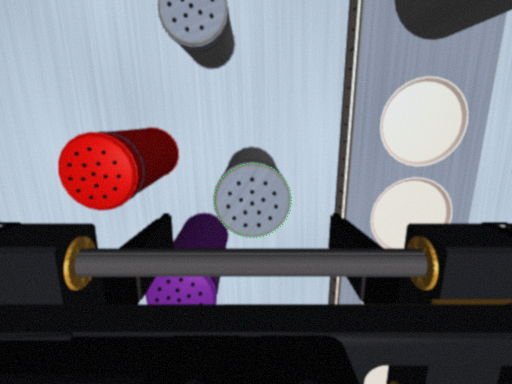

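The wrist view puts the XL cap at about (252,200), and my predicted circle lies right on it. Now I'll descend and grip.

Call:
apply_moves --pt "0 0 -0.5" --pt "0 0.01 -1.3" --pt "0 0.01 -2.1" --pt "0 0.01 -2.9" --pt "0 0.01 -3.7" --pt "0 0.01 -4.4" --pt "0 0.01 -5.0" --pt "0 0.01 -5.34" --pt "0 0.01 -5.34" --pt "0 0.01 -5.34" --pt "0 0.01 -5.34" --pt "0 0.01 -5.34" --pt "0 0.01 -5.34" --pt "0 0.01 -5.34" --pt "0 0.01 -5.34" --yaw '[0,0,0,0,0,0,0,0,0,0,0,0,0,0,0]' --jaw '[-1,-1,-1,-1,-1,-1,-1,-1,-1,1,1,1,1,1,1]'

```text
t: 4.32
eef_pos: [458.5, 123.3, 86.3]
tcp_rot: [1.952, 1.57, 0.345]
ft_force: [1.8, -0.3, 4.9]
opening: 0.668
```

Call:
apply_moves --pt "0 0 0.3" --pt "0 0 0.9" --pt "0 0 1.7" --pt "0 0 2.5" --pt "0.1 0.03 3.2" --pt "0.5 0.15 3.6" --pt "1.2 0.35 3.7" --pt "2.2 0.65 3.7" --pt "3.3 0.97 3.7" --pt "4.4 1.29 3.7" --pt "5.4 1.59 3.7" --pt "6.3 1.85 3.7" --pt "7.0 2.06 3.7" --pt "7.4 2.18 3.7" --pt "7.56 2.22 3.7" --pt "7.56 2.22 3.7" --pt "7.56 2.22 3.7" --yaw '[0,0,0,0,0,0,0,0,0,0,0,0,0,0,0,0,0]' --jaw '[1,1,1,1,1,1,1,1,1,1,1,1,1,1,1,1,1]'

```text
t: 6.45
eef_pos: [647.1, 178.7, 178.9]
tcp_rot: [2.152, 1.571, 0.545]
ft_force: [0.5, 0.3, -6.0]
opening: 0.669
```

```bash
python3 w.py w2 ; python3 - <<'E'
from h import *
save(cv2.resize(bgr(env.read_camera('side'))[40:280,140:440],None,fx=2,fy=2),'s2')
E
```

```text
6.45 [647.1 178.7 178.9] [ 9.993e-01 -3.620e-02  2.000e-04] [ 0.  0. -1.] op 0.669 [ 0.5  0.3 -6. ] jawdeg -2.08
```

View pics/w2.png

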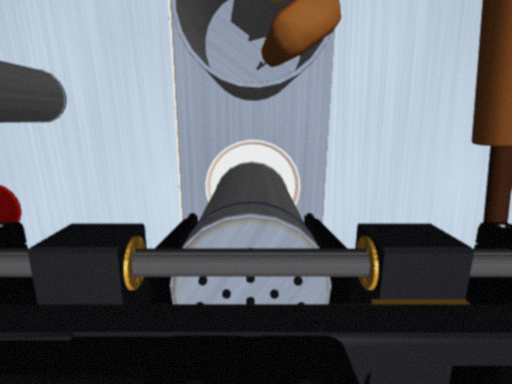

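View pics/s2.png

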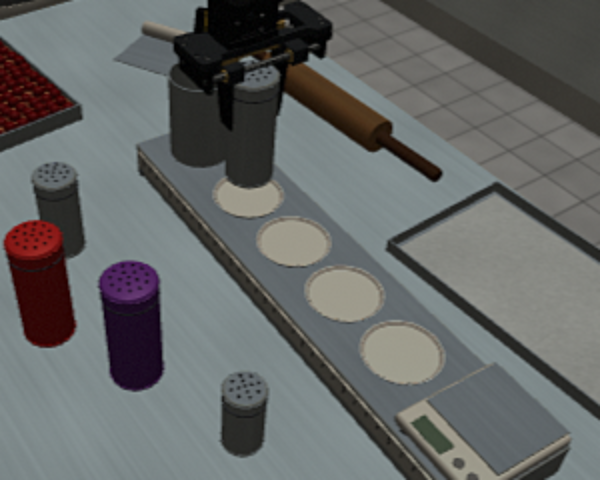

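XL is held upright over saucer 1. In the wrist picture the saucer rim is centred on the can, around column 252. I'll lower it now.

Call:
apply_moves --pt "0.01 0 -0.3" --pt "0.01 0 -0.7" --pt "0.01 0 -1.1" --pt "0.01 0 -1.35" --pt "0.01 0 -1.5" --pt "0.01 0 -1.56" --pt "0.01 0 -1.58" --pt "0.01 0 -1.58" --pt "0.01 0 -1.58" --yaw '[0,0,0,0,0,0,0,0,0]' --jaw '[1,1,1,1,1,1,1,1,1]'

```text
t: 7.68
eef_pos: [647.6, 178.8, 139.7]
tcp_rot: [1.883, 1.57, 0.276]
ft_force: [-0.1, -0.1, -5.2]
opening: 0.669
```

Call:
apply_moves --pt "0 0 -0.02" --pt "0 0 -0.04" --pt "0 0 -0.04" --yaw '[0,0,0]' --jaw '[1,1,1]'

```text
t: 8.05
eef_pos: [647.7, 178.8, 139.3]
tcp_rot: [1.859, 1.569, 0.252]
ft_force: [-1.2, -0.6, 3.1]
opening: 0.676
```

It's touching now, with force up by about 8 N. Release and rise.

Call:
apply_moves --pt "0 0 0" --pt "0 0 0" --pt "0 0 0" --pt "0 0 0" --pt "0 0 0" --pt "0 0 0.4" --pt "0 0 1.0" --pt "0 0 1.8" --pt "0 0 2.6" --pt "0 0 3.2" --pt "0 0 3.5" --pt "0 0 3.5" --yaw '[0,0,0,0,0,0,0,0,0,0,0,0]' --jaw '[0,-0.5,-1,-1,-1,-1,-1,-1,-1,-1,-1,-1]'

```text
t: 9.55
eef_pos: [647.8, 178.8, 227.2]
tcp_rot: [1.841, 1.569, 0.234]
ft_force: [-0.2, 0.6, 0.5]
opening: 1.002
```

```bash
python3 w.py w3 647.5 178.2 203 32; python3 - <<'E'
from h import *
save(cv2.resize(bgr(env.read_camera('side'))[40:280,140:440],None,fx=2,fy=2),'s3')
E
```

```text
9.55 [647.8 178.8 227.2] [ 0.9993 -0.0362  0.0021] [ 0.002  0.001 -1.   ] op 1.002 [-0.2  0.6  0.5] jawdeg -2.08
centre px [252.32768672 220.33622514]
```

View pics/w3.png

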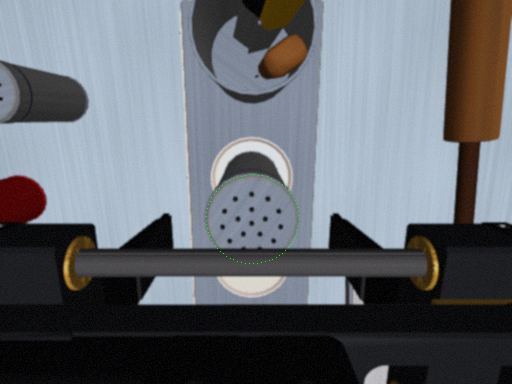

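View pics/s3.png

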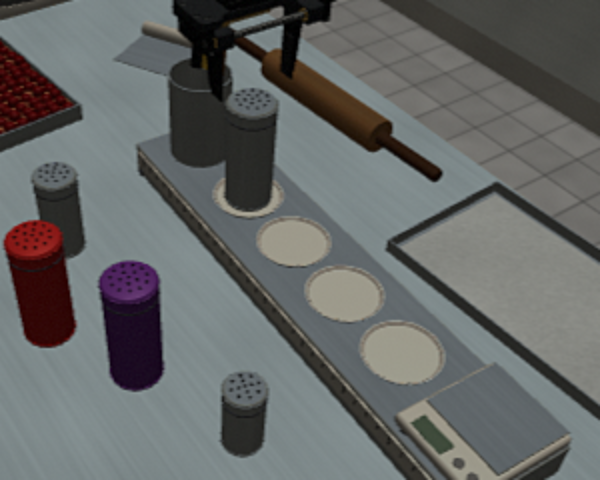

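XL stands in saucer 1, and the predicted circle coincides with its cap in the wrist view at (252,220). Next is L.

Call:
apply_moves --pt "-0.4 0 0" --pt "-1.4 0 0" --pt "-2.6 0.2 0" --pt "-3.8 0.6 0" --pt "-5.0 1.3 0" --pt "-6.2 2.0 -0.3" --pt "-7.3 2.8 -0.7" --pt "-8.2 3.4 -1.0" --pt "-8.9 3.8 -1.2" --pt "-9.28 4.0 -1.2" --pt "-9.28 4.0 -1.2" --yaw '[0,0,0,0,0,0,0,0,0,0,0]' --jaw '[-1,-1,-1,-1,-1,-1,-1,-1,-1,-1,-1]'

```text
t: 11.02
eef_pos: [415.3, 278.9, 196.5]
tcp_rot: [1.955, 1.57, 0.348]
ft_force: [0.3, -1.1, -0.1]
opening: 0.999
```

```bash
python3 w.py w4 415.7 278.7 120 28
```

```text
11.025 [415.3 278.9 196.5] [ 0.9994 -0.0356  0.001 ] [ 0.001  0.    -1.   ] op 0.999 [ 0.3 -1.1 -0.1] jawdeg -2.04
centre px [252.64949725 199.59267835]
```

View pics/w4.png

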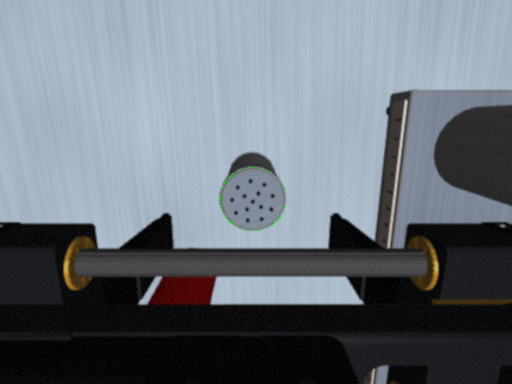

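The L cap is at (252,199), and the prediction matches. Descend and grip.

Call:
apply_moves --pt "0.01 0 -0.5" --pt "0.01 0 -1.3" --pt "0.01 0 -2.1" --pt "0.01 0 -2.9" --pt "0.01 0 -3.6" --pt "0.01 0 -4.3" --pt "0.01 0 -4.8" --pt "0.01 0 -5.1" --pt "0.01 0 -5.1" --pt "0.01 0 -5.1" --pt "0.01 0 -5.1" --pt "0.01 0 -5.1" --pt "0.01 0 -5.1" --pt "0.01 0 -5.1" --pt "0.01 0 -5.1" --yaw '[0,0,0,0,0,0,0,0,0,0,0,0,0,0,0]' --jaw '[-1,-1,-1,-1,-1,-1,-1,-1,-1,1,1,1,1,1,1]'

```text
t: 12.95
eef_pos: [416.2, 278.8, 69.1]
tcp_rot: [1.943, 1.569, 0.337]
ft_force: [-0.2, 0.9, 1.4]
opening: 0.577
```

Call:
apply_moves --pt "0 0 0.4" --pt "0 0 1.2" --pt "0 0 2.2" --pt "0.1 0 3.1" --pt "0.3 -0.4 3.6" --pt "0.8 -1.4 3.6" --pt "1.3 -2.5 3.6" --pt "1.8 -3.7 3.6" --pt "2.3 -4.9 3.6" --pt "2.8 -6.1 3.6" --pt "3.5 -7.2 3.6" --pt "4.4 -7.9 3.6" --pt "5.5 -8.3 3.6" --pt "6.7 -8.34 3.6" --pt "7.8 -8.34 3.6" --pt "8.6 -8.34 3.6" --pt "9.0 -8.34 3.6" --pt "9.09 -8.34 3.6" --pt "9.09 -8.34 3.6" --yaw '[0,0,0,0,0,0,0,0,0,0,0,0,0,0,0,0,0,0,0]' --jaw '[1,1,1,1,1,1,1,1,1,1,1,1,1,1,1,1,1,1,1]'

```text
t: 15.32
eef_pos: [642.9, 70.2, 159.0]
tcp_rot: [2.157, 1.57, 0.55]
ft_force: [-0.8, 0.4, -3.2]
opening: 0.578
```

```bash
python3 w.py w5 ; python3 - <<'E'
from h import *
save(cv2.resize(bgr(env.read_camera('side'))[40:280,140:440],None,fx=2,fy=2),'s5')
E
```

```text
15.325 [642.9  70.2 159. ] [ 9.994e-01 -3.600e-02  8.000e-04] [ 0.001  0.    -1.   ] op 0.578 [-0.8  0.4 -3.2] jawdeg -2.06
```

View pics/s5.png

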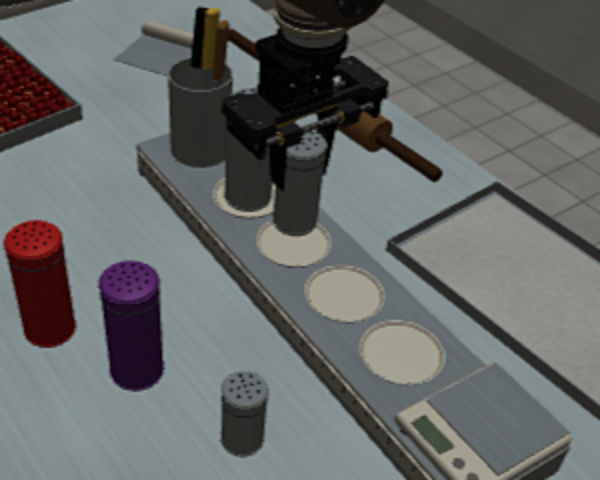

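L is upright over saucer 2; in the side view its foot is at (297,232), inside the rim. Lower it.

Call:
apply_moves --pt "0.02 0 -0.3" --pt "0.02 0 -0.7" --pt "0.02 0 -1.05" --pt "0.02 0 -1.3" --pt "0.02 0 -1.42" --pt "0.02 0 -1.46" --pt "0.02 0 -1.48" --pt "0.02 0 -1.49" --pt "0.02 0 -1.49" --yaw '[0,0,0,0,0,0,0,0,0]' --jaw '[1,1,1,1,1,1,1,1,1]'

```text
t: 16.55
eef_pos: [643.5, 70.3, 122.2]
tcp_rot: [1.935, 1.569, 0.328]
ft_force: [-0.9, 0.3, -3.1]
opening: 0.578
```

Call:
apply_moves --pt "0 0 -0.02" --pt "0 0 -0.03" --pt "0 0 -0.04" --pt "0 0 -0.04" --yaw '[0,0,0,0]' --jaw '[1,1,1,1]'

```text
t: 17.05
eef_pos: [643.5, 70.3, 122.2]
tcp_rot: [1.832, 1.569, 0.225]
ft_force: [-2.3, -0.4, 7.4]
opening: 0.578
```

Call:
apply_moves --pt "0 0 0.02" --pt "0 0 0.02" --pt "0 0 0.02" --pt "0 0 0.02" --pt "0 0 0.02" --pt "0 0 0.4" --pt "0 0 1.0" --pt "0 0 1.8" --pt "0 0 2.6" --pt "0 0 3.2" --pt "0 0 3.5" --pt "0 0 3.5" --yaw '[0,0,0,0,0,0,0,0,0,0,0,0]' --jaw '[0,-0.5,-1,-1,-1,-1,-1,-1,-1,-1,-1,-1]'

```text
t: 18.55
eef_pos: [643.6, 70.3, 210.0]
tcp_rot: [1.796, 1.568, 0.189]
ft_force: [0.7, 0.4, -1.3]
opening: 1.001
```

```bash
python3 w.py w6 643.5 70.2 173 28
```

```text
18.55 [643.6  70.3 210. ] [ 0.9994 -0.0358  0.0027] [ 0.003  0.001 -1.   ] op 1.001 [ 0.7  0.4 -1.3] jawdeg -2.05
centre px [252.38749796 213.83117194]
```

View pics/w6.png

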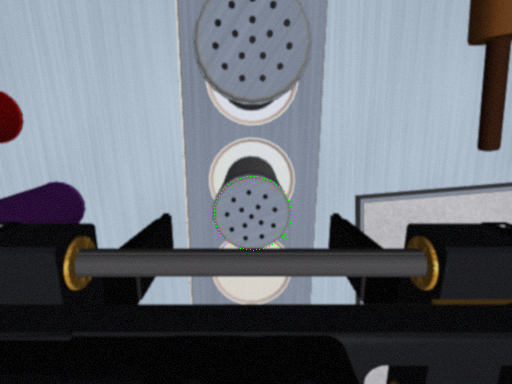

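L is in saucer 2, its cap at (252,213) on the prediction. Next is M.

Call:
apply_moves --pt "-0.3 -0.3 0" --pt "-1.1 -1.0 0" --pt "-2.2 -2.0 0" --pt "-3.3 -3.0 0" --pt "-4.4 -4.0 0" --pt "-5.5 -5.0 0" --pt "-6.5 -5.9 -0.3" --pt "-7.4 -6.7 -0.6" --pt "-7.9 -7.2 -1.0" --pt "-8.13 -7.38 -1.2" --pt "-8.13 -7.38 -1.2" --yaw '[0,0,0,0,0,0,0,0,0,0,0]' --jaw '[-1,-1,-1,-1,-1,-1,-1,-1,-1,-1,-1]'

```text
t: 19.98
eef_pos: [440.1, -114.2, 179.0]
tcp_rot: [2.255, 1.569, 0.648]
ft_force: [0.3, 0.1, -0.0]
opening: 0.998
```

```bash
python3 w.py w7 440.4 -114.2 91 24
```

```text
19.975 [ 440.1 -114.2  179. ] [ 0.9993 -0.0363  0.0011] [ 0.001  0.001 -1.   ] op 0.998 [ 0.3  0.1 -0. ] jawdeg -2.08
centre px [252.45858821 196.00759109]
```

View pics/w7.png

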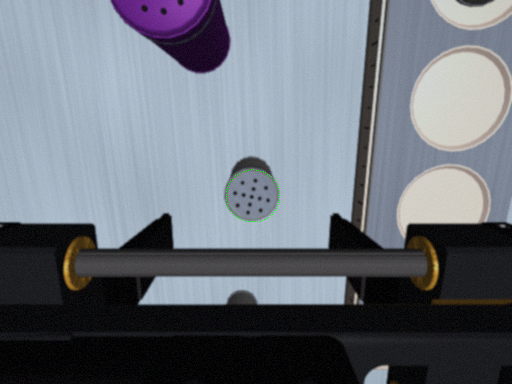

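The M cap is at (251,195), within about 1 px of the prediction. Descend and grip.

Call:
apply_moves --pt "0.01 0 -0.5" --pt "0.01 0 -1.3" --pt "0.01 0 -2.1" --pt "0.01 0 -2.9" --pt "0.01 0 -3.7" --pt "0.01 0 -4.5" --pt "0.01 0 -5.0" --pt "0.01 0 -5.32" --pt "0.01 0 -5.32" --pt "0.01 0 -5.32" --pt "0.01 0 -5.32" --pt "0.01 0 -5.32" --pt "0.01 0 -5.32" --pt "0.01 0 -5.32" --pt "0.01 0 -5.32" --yaw '[0,0,0,0,0,0,0,0,0,0,0,0,0,0,0]' --jaw '[-1,-1,-1,-1,-1,-1,-1,-1,-1,1,1,1,1,1,1]'

```text
t: 21.9
eef_pos: [440.8, -114.1, 46.4]
tcp_rot: [1.94, 1.569, 0.334]
ft_force: [0.1, -0.0, 0.9]
opening: 0.495
```

Call:
apply_moves --pt "0 0 0.4" --pt "0 0 1.2" --pt "0 0 2.2" --pt "0.1 0 3.1" --pt "0.5 0.1 3.6" --pt "1.3 0.3 3.6" --pt "2.4 0.7 3.6" --pt "3.6 1.2 3.6" --pt "4.8 1.7 3.6" --pt "5.9 2.2 3.6" --pt "6.9 2.65 3.6" --pt "7.6 2.95 3.6" --pt "7.9 3.06 3.6" --pt "7.95 3.06 3.6" --pt "7.95 3.06 3.6" --yaw '[0,0,0,0,0,0,0,0,0,0,0,0,0,0,0]' --jaw '[1,1,1,1,1,1,1,1,1,1,1,1,1,1,1]'

```text
t: 23.78
eef_pos: [639.0, -37.9, 136.5]
tcp_rot: [2.005, 1.569, 0.397]
ft_force: [0.7, 0.2, -1.0]
opening: 0.496
```

```bash
python3 w.py w8 ; python3 - <<'E'
from h import *
save(cv2.resize(bgr(env.read_camera('side'))[40:280,140:440],None,fx=2,fy=2),'s8')
E
```

```text
23.775 [639.  -37.9 136.5] [ 0.9993 -0.0362  0.0015] [ 0.001  0.001 -1.   ] op 0.496 [ 0.7  0.2 -1. ] jawdeg -2.08
```

View pics/s8.png

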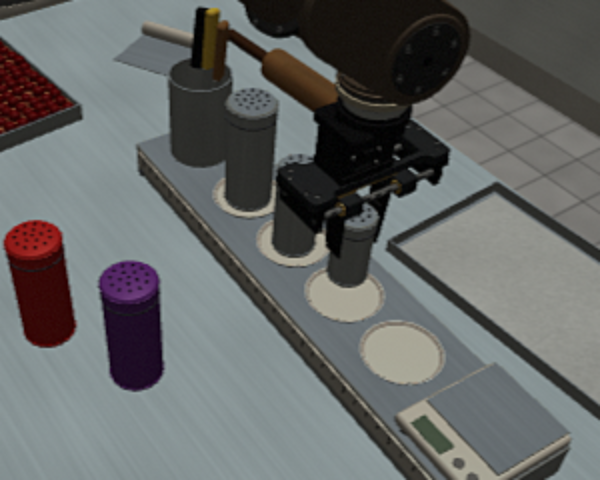

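M is upright over saucer 3, its foot at about (347,283). Lower it.

Call:
apply_moves --pt "0.01 0 -0.3" --pt "0.01 0 -0.7" --pt "0.01 0 -1.05" --pt "0.01 0 -1.3" --pt "0.01 0 -1.42" --pt "0.01 0 -1.46" --pt "0.01 0 -1.48" --pt "0.01 0 -1.5" --pt "0.01 0 -1.51" --pt "0.01 0 -1.51" --yaw '[0,0,0,0,0,0,0,0,0,0]' --jaw '[1,1,1,1,1,1,1,1,1,1]'

```text
t: 25.12
eef_pos: [639.5, -37.9, 99.4]
tcp_rot: [1.823, 1.568, 0.216]
ft_force: [-0.7, 0.1, 6.0]
opening: 0.497
```

Contact at the expected height. Release and rise.

Call:
apply_moves --pt "0 0 0.02" --pt "0 0 0.02" --pt "0 0 0.02" --pt "0 0 0.02" --pt "0 0 0.02" --pt "0 0 0.4" --pt "0 0 1.0" --pt "0 0 1.8" --pt "0 0 2.6" --pt "0 0 3.2" --pt "0 0 3.6" --pt "0 0 3.6" --yaw '[0,0,0,0,0,0,0,0,0,0,0,0]' --jaw '[0,-0.5,-1,-1,-1,-1,-1,-1,-1,-1,-1,-1]'

```text
t: 26.62
eef_pos: [639.6, -37.9, 190.1]
tcp_rot: [1.706, 1.567, 0.099]
ft_force: [0.2, 0.4, 0.3]
opening: 1.002
```

```bash
python3 w.py w9 639.4 -37.7 144 24
```

```text
26.625 [639.6 -37.9 190.1] [ 0.9993 -0.0363  0.0033] [ 0.003  0.    -1.   ] op 1.002 [0.2 0.4 0.3] jawdeg -2.08
centre px [252.03340031 209.71851787]
```

View pics/w9.png

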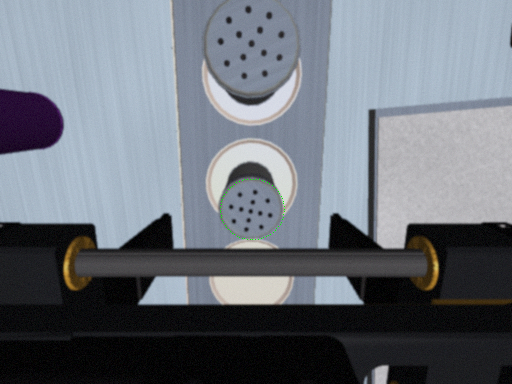

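M is in saucer 3, its cap at (251,209) on the prediction. Next is S.

Call:
apply_moves --pt "-0.3 -0.3 0" --pt "-1.1 -1.2 0" --pt "-2.2 -2.4 0" --pt "-3.3 -3.7 0" --pt "-4.4 -5.0 0" --pt "-5.5 -6.3 0" --pt "-6.5 -7.5 -0.3" --pt "-7.4 -8.5 -0.6" --pt "-8.2 -9.3 -1.0" --pt "-8.6 -9.75 -1.4" --pt "-8.71 -9.85 -1.4" --pt "-8.71 -9.85 -1.4" --yaw '[0,0,0,0,0,0,0,0,0,0,0,0]' --jaw '[-1,-1,-1,-1,-1,-1,-1,-1,-1,-1,-1,-1]'

```text
t: 28.18
eef_pos: [421.9, -284.0, 154.4]
tcp_rot: [1.841, 1.568, 0.233]
ft_force: [0.3, -0.0, 0.7]
opening: 0.997
```

```bash
python3 w.py w10 421.8 -284.1 61 20
```

```text
28.175 [ 421.9 -284.   154.4] [ 0.9993 -0.0363  0.0023] [ 0.002  0.001 -1.   ] op 0.997 [ 0.3 -0.   0.7] jawdeg -2.08
centre px [251.85392273 194.66733004]
```

View pics/w10.png

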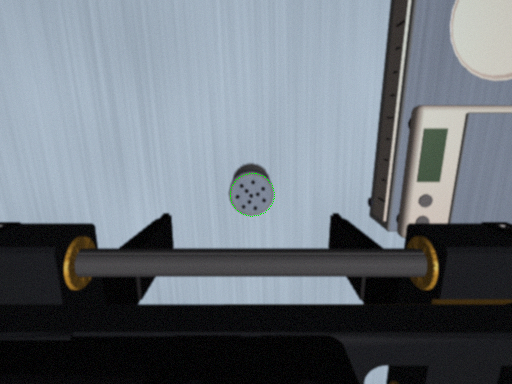

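The S cap is at (251,194), matching. Descend and grip.

Call:
apply_moves --pt "0 0 -0.5" --pt "0 0 -1.3" --pt "0 0 -2.1" --pt "0 0 -2.9" --pt "0 0 -3.7" --pt "0 0 -4.4" --pt "0 0 -4.9" --pt "0 0 -5.2" --pt "0 0 -5.26" --pt "0 0 -5.26" --pt "0 0 -5.26" --pt "0 0 -5.26" --pt "0 0 -5.26" --pt "0 0 -5.26" --pt "0 0 -5.26" --pt "0 0 -5.26" --yaw '[0,0,0,0,0,0,0,0,0,0,0,0,0,0,0,0]' --jaw '[-1,-1,-1,-1,-1,-1,-1,-1,-1,1,1,1,1,1,1,1]'

```text
t: 30.22
eef_pos: [422.1, -283.9, 23.0]
tcp_rot: [1.719, 1.568, 0.112]
ft_force: [-0.7, -0.6, 0.9]
opening: 0.419
```

Call:
apply_moves --pt "0 0 0.4" --pt "0 0 1.2" --pt "0 0 2.2" --pt "0.1 0.2 3.1" --pt "0.4 0.7 3.6" --pt "1.0 1.6 3.6" --pt "1.8 2.6 3.6" --pt "2.8 3.5 3.6" --pt "3.9 4.3 3.6" --pt "5.0 4.9 3.6" --pt "6.1 5.3 3.6" --pt "7.1 5.5 3.6" --pt "7.9 5.54 3.6" --pt "8.4 5.54 3.6" --pt "8.54 5.54 3.6" --pt "8.54 5.54 3.6" --pt "8.54 5.54 3.6" --yaw '[0,0,0,0,0,0,0,0,0,0,0,0,0,0,0,0,0]' --jaw '[1,1,1,1,1,1,1,1,1,1,1,1,1,1,1,1,1]'

```text
t: 32.35
eef_pos: [635.1, -145.4, 113.1]
tcp_rot: [1.777, 1.568, 0.17]
ft_force: [0.4, -0.1, -0.8]
opening: 0.417
```

```bash
python3 w.py w11 ; python3 - <<'E'
from h import *
save(cv2.resize(bgr(env.read_camera('side'))[40:280,140:440],None,fx=2,fy=2),'s11')
E
```

```text
32.35 [ 635.1 -145.4  113.1] [ 0.9993 -0.0362  0.0023] [ 0.002  0.    -1.   ] op 0.417 [ 0.4 -0.1 -0.8] jawdeg -2.07
```

View pics/s11.png

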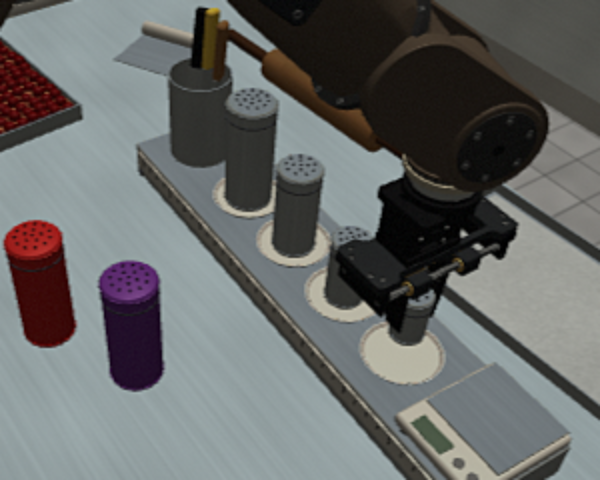

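S is upright over saucer 4. Lower it.

Call:
apply_moves --pt "0.01 0 -0.3" --pt "0.01 0 -0.7" --pt "0.01 0 -1.05" --pt "0.01 0 -1.3" --pt "0.01 0 -1.42" --pt "0.01 0 -1.46" --pt "0.01 0 -1.48" --pt "0.01 0 -1.5" --pt "0.01 0 -1.5" --pt "0.01 0 -1.5" --yaw '[0,0,0,0,0,0,0,0,0,0]' --jaw '[1,1,1,1,1,1,1,1,1,1]'

```text
t: 33.7
eef_pos: [635.7, -145.5, 76.1]
tcp_rot: [1.639, 1.568, 0.032]
ft_force: [-0.9, -0.3, 3.2]
opening: 0.415
```

Contact. Release and rise.

Call:
apply_moves --pt "0 0 0" --pt "0 0 0" --pt "0 0 0" --pt "0 0 0" --pt "0 0 0" --pt "0 0 0" --pt "0 0 0.4" --pt "0 0 1.0" --pt "0 0 1.8" --pt "0 0 2.6" --pt "0 0 3.4" --pt "0 0 4.0" --pt "0 0 4.4" --pt "0 0 4.4" --yaw '[0,0,0,0,0,0,0,0,0,0,0,0,0,0]' --jaw '[0,-0.5,-1,-1,-1,-1,-1,-1,-1,-1,-1,-1,-1,-1]'

```text
t: 35.45
eef_pos: [635.9, -145.6, 186.8]
tcp_rot: [1.553, 1.567, -0.054]
ft_force: [0.7, 0.2, 0.5]
opening: 0.999
```

```bash
python3 w.py w12 635.4 -145.6 114 20
```

```text
35.45 [ 635.9 -145.6  186.8] [ 0.9993 -0.0362  0.0041] [ 0.004 -0.    -1.   ] op 0.999 [0.7 0.2 0.5] jawdeg -2.07
centre px [251.43610598 200.57644073]
```

View pics/w12.png

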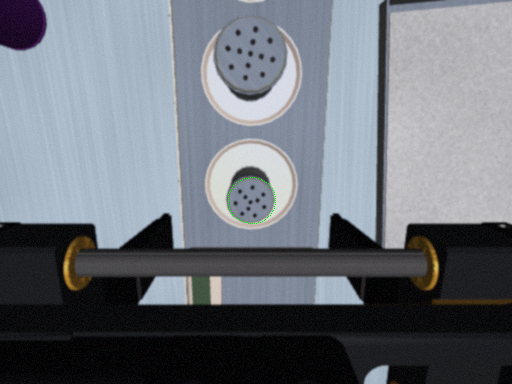

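S is seated at (251,200). I'll back the arm off so the fixed cameras can check the whole row.

Call:
apply_moves --pt "0 0 0.6" --pt "-0.5 -0.3 1.4" --pt "-1.5 -1.0 2.0" --pt "-2.8 -1.9 2.2" --pt "-4.2 -3.0 2.2" --pt "-5.5 -4.2 2.2" --pt "-6.8 -5.5 2.2" --pt "-7.6 -6.7 2.2" --pt "-8.0 -7.7 2.2" --pt "-8.0 -8.0 2.2" --pt "-8.0 -8.0 2.2" --yaw '[0,0,0,0,0,0,0,0,0,0,0]' --jaw '[-1,-1,-1,-1,-1,-1,-1,-1,-1,-1,-1]'

```text
t: 36.88
eef_pos: [435.5, -345.5, 241.5]
tcp_rot: [1.589, 1.567, -0.019]
ft_force: [-0.5, 0.0, 0.2]
opening: 1.002
```

```bash
python3 - <<'E'
from meas import *
env_s=env.read_camera('side')
save(cv2.resize(im[90:290,90:410],None,fx=2.4,fy=2.4,interpolation=cv2.INTER_CUBIC),'topf')
save(cv2.resize(bgr(env_s)[40:280,140:440],None,fx=2,fy=2),'sf')
S=np.array([[647.5,178.2],[643.5,70.2],[639.4,-37.7],[635.4,-145.6]])
for n,p,z,r in zip(['xl','l','m','s'],S,[203,173,144,114],[32,28,24,20]):
    u,v=proj(t,[*p,z]).round().astype(int); rp=476*r/(1189-z)
    o=blob(int(u),int(v),int(rp+4),80,145,9); q=cast(t,o[0],z)[:2]; print(n,o[1].round(1),round(rp,1),q.round(1),'err',(q-p).round(1))
a=cv2.cvtColor(cv2.imread('pics/top0.png'),cv2.COLOR_BGR2GRAY); b=cv2.cvtColor(im,cv2.COLOR_BGR2GRAY)
for n,(x,y,w,h) in dict(crock=(100,100,60,65),scale=(355,118,55,66)).items():
    s,_=cv2.phaseCorrelate(a[y:y+h,x:x+w].astype(np.float32),b[y:y+h,x:x+w].astype(np.float32)); print(n,'px shift',np.round(s,2))
E
```

```text
xl [16.8 31. ] 15.4 [645.3 197.9] err [-2.2 19.7]
l [18.5 24.7] 13.1 [651.6  81. ] err [ 8.1 10.8]
m [14.2 20.7] 10.9 [661.  -36.3] err [21.6  1.4]
s [8.5 9.3] 8.9 [ 634.9 -145.7] err [-0.5 -0.1]
crock px shift [-0.02  0.01]
scale px shift [-0.01  0.02]
```

View pics/topf.png

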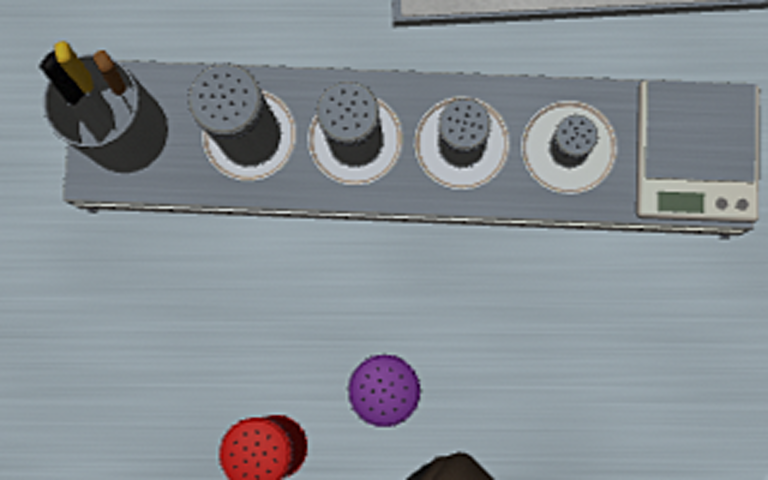

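View pics/sf.png

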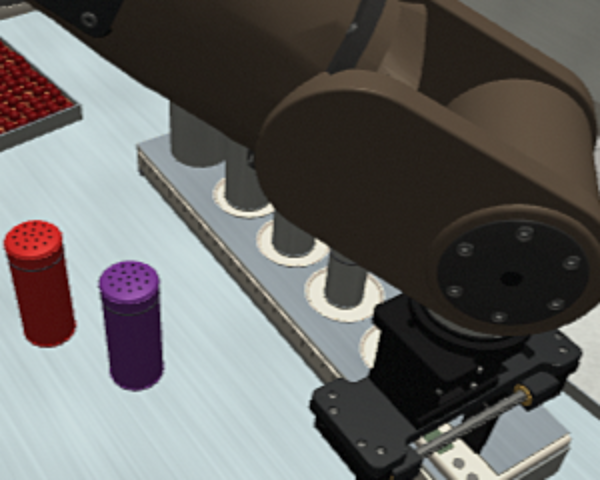

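The blob check failed for XL, L and M because their grey caps merge with the grey ledge in the mask; the fitted radii are wrong. I'll check those by overlaying the expected cap and foot circles instead.

```bash
python3 - <<'E'
from h import *
t=env.read_camera('top'); im=cv2.resize(bgr(t)[100:185,160:350],None,fx=4,fy=4,interpolation=cv2.INTER_CUBIC)
S=np.array([[647.5,178.2],[643.5,70.2],[639.4,-37.7],[635.4,-145.6]])
for p,H,r in zip(S,[150,120,91,61],[32,28,24,20]):
  for z,col in [(53,(0,0,255)),(53+H,(0,255,0))]:
    for a in np.linspace(0,2*np.pi,48):
      u=(proj(t,[p[0]+r*np.cos(a),p[1]+r*np.sin(a),z])-[160,100]+.5)*4-.5; cv2.circle(im,tuple(int(i) for i in u.round()),1,col,-1)
save(im,'ov')
E
```

```text
(no output)
```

View pics/ov.png

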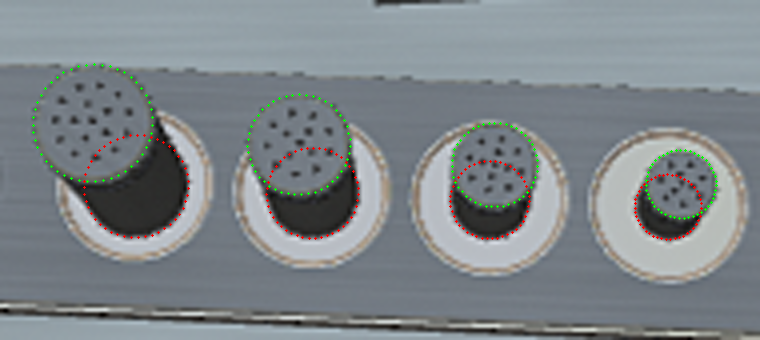

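In the overlay all four caps and feet lie on the expected circles, so each shaker is upright and within about 1–2 mm of its saucer's centre. Handing in.

```bash
python3 -c "
from cell import env
s=env.state();print(s['t'],s['opening'],s['ft_force'].round(1));print(env.job_done())"
```

```text
37.025 1.0015501807594147 [ 0.  -0.3  0.2]
the job is handed in; nothing more can be done
None
```

All four shakers are back on their saucers, and the job was handed in at about 37 s; no verdict was reported. From the crock (+y) end they run XL, L, M, S, with the smallest next to the scale. I lowered each one until I felt contact, then opened the fingers and backed away.

- **Placement:** in the last top view, the expected cap and foot circles fell on all four shakers. I judge them upright and within about 1–2 mm of their saucer centres.
- **Crock and scale:** the top view shows an image shift of only about 0.02 px for each, so neither moved. The red and purple look-alikes were not touched.
- **Check that failed:** an automatic cap-position check gave wrong results for XL, L and M (up to about 22 mm off), because their grey caps merged with the grey ledge in the mask. For those three I relied on the overlay and on the wrist-camera pictures after each release, which agreed. For S the automatic check worked and showed 0.5 mm of error.
- **Blocked view:** in the last side view the arm hid part of the row, including the smallest shaker, so I did not use that picture to check the placing.

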